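# Re-zero a taper gauge with its master pin

### The job

The blue jaw of the taper gauge has been clamped in a new place, so its zero mark has to be set again. Stand the brass master pin on the gauge's floor in the wide end of the tapered slot and slide it along the slot, gently, until it wedges between the fence and the blue jaw; leave it standing there, wedged. Then slide the red pointer along its rail until it is level with the middle of the pin, and leave everything else alone.

Things in the scene. Friction and masses are not known exactly. Their poses are not given: they have to be found in the camera images.
- gauge: Taper gauge fixed to the table: aluminium base plate 220 x 170 mm; origin on the table under it. x runs along the slot from the wide mouth (-x) to the narrow end (+x), y to the left of that, z up. Slot floor at z = 8 mm, open above. Slot between steel fence (+y side) and blue jaw (-y side). A rail along x at y = +78 mm carries the red pointer.
- slot_mouth (a point): Middle of the wide end of the slot, on its floor (gauge x -65, y -4, z 8 mm); axes as the gauge's. The slot is 31 mm wide here, give or take 3 mm with the jaw's setting, and narrows by 1 mm in every 8 mm along +x. So the 20 mm pin stops somewhere from gauge x = 0 to +50 mm; only sliding it shows where.
- fence_face (a point): Mid-length of the fence's flat slot face (gauge x 0, y 12, z 18 mm); axes as the gauge's. The fence is a straight steel bar along x, 190 mm long, 18 mm wide, top at z = 28 mm; its slot face looks to -y. A pin touching it has its axis at gauge y = +2 mm.
- jaw: Blue tapered jaw clamped to the gauge, rigid, 184 mm long, 18 mm wide, top at gauge z = 28 mm, low foot and two black screws behind it. Its setting across the slot differs each time by up to 3 mm either way. Origin on its slot face at gauge x = 25 mm, on the slot floor; x along that face (0.124 rad anticlockwise from the gauge's x), y into the slot: a pin touching it has its axis at y = +10 mm.
- pin_mid (a point): Centre of the loose brass master pin, an upright cylinder 20 mm in diameter, 70 mm tall, about 150 g, standing on the table at the start; this point is 35 mm above its foot. In the slot it stands 50 mm above fence and jaw. Pushed along the slot with 5 to 10 N once it touches both sides it wedges and stays. Contact forces over 25 N spoil the gauge.
- pin: The same pin; origin at the centre of its foot, z up along the pin.
- pointer (a joint): Position of the red pointer along its rail in m, in the gauge's +x direction: it equals the gauge x of the pointer's middle. Travel -0.088 to +0.088. It stays where it is left; takes about 1.5 N to slide.
- pointer_grip (a point): Middle of the pointer's red upright grip, 46 mm above the table, axes as the gauge's. The grip is 14 mm thick along the slide, 22 mm across, and spans 27 to 61 mm above the table (the wider black saddle under it ends at 29 mm). The pointer's finger reaches from here toward the fence at the same x.
- bead_jar: bystander: glass jar of beads with a red lid, 50 mm wide, 65 mm tall; origin at its underside
- tape_roll: bystander: roll of beige tape lying flat, 100 mm across, 25 mm high; origin at its underside
- black_reel: bystander: reel of black thread standing on end, 38 mm wide, 48 mm tall; origin at its underside

How it is judged:
On the way, in this order (a step that is already met when the one before it is completed fails the run):
1. the pin stands upright on the slot floor in the wide end of the slot (angle between pin_mid's own z axis and vertical below 0.12 rad and z of pin_mid in the frame of gauge between 0.038 and 0.05 m and x of pin_mid in the frame of gauge between -0.092 and -0.02 m and y of pin_mid in the frame of gauge between -0.016 and 0.005 m), for 0.1 s.
2. the pin, slid along the slot, is pressed against both the fence and the blue jaw (angle between pin_mid's own z axis and vertical below 0.12 rad and z of pin_mid in the frame of gauge between 0.038 and 0.05 m and y of pin_mid in the frame of gauge between -0.001 and 0.005 m and y of pin_mid in the frame of jaw between 0.007 and 0.013 m and contact force between pin and jaw above 3 N and contact force between pin and gauge above 3 N), for 0.2 s.
3. the pin is released, wedged, and the pointer is level with it (angle between pin_mid's own z axis and vertical below 0.12 rad and z of pin_mid in the frame of gauge between 0.038 and 0.05 m and y of pin_mid in the frame of gauge between -0.001 and 0.005 m and y of pin_mid in the frame of jaw between 0.007 and 0.013 m and contact force between pin and jaw above 0.5 N and contact force between pin and gauge above 0.5 N and x of pin_mid in the frame of pointer_grip between -0.004 and 0.004 m and contact force between the fingers and pin below 0.1 N), for 0.2 s.
At the end, for the whole second after the job is handed in: The pin stands upright (within 0.12 rad) on the slot floor (within about 6 mm), wedged by itself: fence and jaw each still press on it with over 0.5 N; the pointer's middle is within 4 mm of the pin's middle along the slot; all at rest and released (angle between pin_mid's own z axis and vertical below 0.12 rad and z of pin_mid in the frame of gauge between 0.038 and 0.05 m and y of pin_mid in the frame of gauge between -0.001 and 0.005 m and y of pin_mid in the frame of jaw between 0.007 and 0.013 m and contact force between pin and jaw above 0.5 N and contact force between pin and gauge above 0.5 N and x of pin_mid in the frame of pointer_grip between -0.004 and 0.004 m and linear speed of pin below 0.01 m/s and velocity of joint pointer between -0.01 and 0.01 m/s); the robot touches nothing.
It fails at once if the pin is pressed against the gauge or jaw with more than 25 N (contact force between pin and gauge above 25 N or contact force between pin and jaw above 25 N).
It fails at once if the pin is tipped over (angle between pin_mid's own z axis and vertical above 0.6 rad).
It fails at once if a bystander is pushed more than 20 mm (distance of any of bead_jar, tape_roll, black_reel from where it was at the start of the episode above 0.02 m).
It also fails if it takes over 69 s, if anything falls off the work surface, if the arm or the gripper's body presses on something with over 40 N, if the wrist force passes 120 N, or if a joint passes its speed limit or range.

### The arm

A 6-joint arm with a two-finger parallel gripper is mounted at the origin on the work surface; the furniture and walls round the work are solid. World frame = base frame: x ahead of the robot, y to its left, z up, the work surface at z = 0. Lengths are in m, angles in rad, forces in N, time in s.
With the tool pointing down it reaches from about 0.25 to 0.775 m from the base axis. Payload 4 kg.
Tool frame: the origin (TCP) lies at the very end of the fingers, on their centre line; the grasp point (between the pads) lies 19 mm behind it (robot.hold_point_z is the distance from the TCP to the grasp point, in m); z points along the fingers, y is the line along which they close (so a half turn about z gives the same grasp; the last joint's range is limited). The gripper opens to 94 mm and grips with 3 to 60 N. Pads are 16 mm wide; open, the fingers measure 119 mm over their backs; the gripper's body (75 mm by 177 mm) begins 78 mm behind the grasp point.
Start: joints at [-1.39, 0.087, 1.371, -0, 1.684, -0.103], TCP at [0.154, -0.528, 0.206] pointing down, gripper open.
Joint ranges: [-3.1, 3.1], [-0.76, 2.03], [0.27, 2.55], [-1.08, 4.22], [0.17, 2.65], [-2.57, 2.57]. Speed limits (rad/s): [2.79, 2.79, 3.14, 3.14, 3.14, 3.14].

### API

Orientations are given as [roll, pitch, yaw] about the fixed x, y, z axes, in that order (R = Rz(yaw) Ry(pitch) Rx(roll)).
In Python, from bench import robot gives the robot as it stands.
- The arm moves only by the tool carry_out, never from a script. Its argument "steps" is a list of rows, each a list of 3 entries, a list of its own where there are three numbers: the shift along the tool's x, y, z in m, then the turn about the tool's z in units of 10 degrees (1.0 is 10 degrees), then the closure, from -1 (fully open) to 1 (shut). In form: [[[tx, ty, tz], roll, jaw], ...]. A call has 1 to 10 rows; each row is the pose to reach, as a shift and turn from the pose commanded when the call began, along the tool's axes at that moment; what a row does not reach only later rows make up. A row lasts 1/8 s, in which the tool goes at most 62.5 mm and 10.7 degrees, less where a joint would pass 70% of its speed; a pose out of reach is approached as far as the arm can. A call with a gripper value outside its range is refused whole. The fingers move at their own pace and stop on an object; the grip force is fixed at half the most. Time passes only in rows, so rows that repeat a pose let the fingers close. It gives the time, the measured TCP pose, the force, the opening and the grip force at its end, in the units of the state.
- robot.get_obs(): the state, without advancing time (a new reading comes with each control period).
- robot.snapshot(name): name is "scene" or "top"; returns a dict with "image" (400x640x3 uint8, red, green, blue), "z_map" (400x640 float32, m along the optical axis (not along the pixel's ray), 0 where there is no reading), "mtx" (3x3 intrinsics, pixels), "R" (3x3) and "t" (3): a world point X has camera coordinates R X + t. Camera axes: x right, y down, z forward; pixel columns grow to the right and rows downward; lengths in m; the calibration is good to about 2 mm. A picture is of the moment at which its call begins.
- robot.close_job(): hands the job in; it is judged then, once.
The state is a dict: "time": time; "joint_positions": joint angles; "qvel": joint speeds; "joint_torque": joint torques, N m; "tool_pos": TCP position; "ee_rot": TCP orientation; "wrist_force": force on the tool from outside, world axes, zero at the start; "wrist_torque": the same for the moment, N m; "width": finger opening in m; "finger_force": force on a finger pad.
Only numpy, scipy, OpenCV 4.12 (cv2) and the standard library are available. Lean on these libraries where they do the work, as an engineer would, in place of code of your own. Each camera call takes 0.05 s, during which the arm holds its last target. There are 200 camera calls.

## Working session

There is one attempt and no reset: what is moved stays moved. The work goes in short steps, Python scripts to look and compute and a tool call to move; the robot and the scene stay as the last step left them, time stands still between calls to the robot, and variables do not carry over. Pictures are saved under pics/ and viewed, at most 10 in all, crops included, and the job is handed in when it is done.

Besides the shell and the picture viewer there is one more tool, called after "Call:" as name(argument=value, ...) on one line, values as JSON. carry_out: Moves the arm, as the interface text tells. Its arguments: {"type":"object","properties":{"steps":{"type":"array","items":{"type":"array"}}},"required":["steps"]}

```bash
mkdir -p pics; ls; cat > h.py <<'E'
import numpy as np, cv2
from bench import robot
def snap(n,name=None):
    s=robot.snapshot(n)
    if name: cv2.imwrite(f'pics/{name}.png',s['image'][:,:,::-1])
    return s
def ray(s,u,v,z):
    d=s['R'].T@np.linalg.inv(s['mtx'])@np.array([u,v,1.]); c=-s['R'].T@s['t']
    return c+d*(z-c[2])/d[2]
def cloud(s):
    v,u=np.mgrid[0:400,0:640]; z=s['z_map']
    p=np.linalg.inv(s['mtx'])@np.stack([u.ravel(),v.ravel(),np.ones(u.size)])*z.ravel()
    w=(s['R'].T@(p-s['t'][:,None])).T.reshape(400,640,3); w[z==0]=np.nan
    return w
E
python3 - <<'E'
from h import *
for n in('top','scene'):
    s=snap(n,n+'0'); print(n,-s['R'].T@s['t'],s['R'][2])
o=robot.get_obs();print(o)
E
```

```text
pics
top [0.43178836 0.0543572  1.4516095 ] [ 0.12789511  0.00571642 -0.99177123]
scene [-0.36608243  0.94296305  0.98242615] [ 0.60891638 -0.54679117 -0.57466534]
{'time': 0.1, 'joint_positions': array([-1.39010507e+00,  8.78478402e-02,  1.37206486e+00,  6.92616557e-06,
        1.68359604e+00, -1.03099779e-01]), 'qvel': array([-0.00151897, -0.00128277, -0.00318834,  0.00034654, -0.00090414,
        0.00037574]), 'joint_torque': array([ 2.09410937e-03, -3.41253483e+01, -3.03300762e+01,  7.19144451e-02,
        3.04043025e-02, -9.99641406e-05]), 'tool_pos': array([ 0.15390926, -0.52752409,  0.20445881]), 'ee_rot': array([-3.13968745e+00, -2.04045439e-04,  2.83791615e-01]), 'wrist_force': array([-0.09426394,  0.33276184, -0.18504434]), 'wrist_torque': array([-0.04978155, -0.01084781, -0.0014642 ]), 'finger_force': 0.0, 'width': 0.09421938408853356}
```

View pics/top0.png

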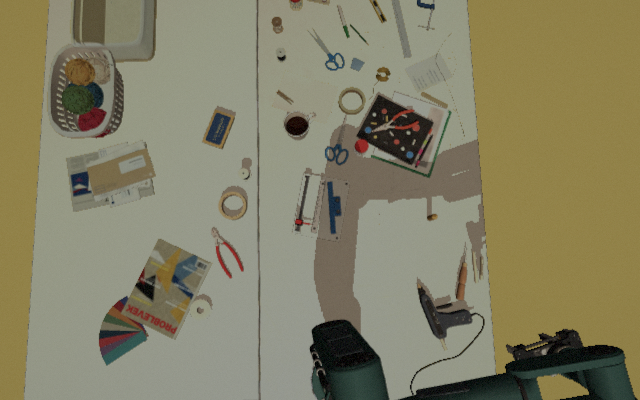

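View pics/scene0.png

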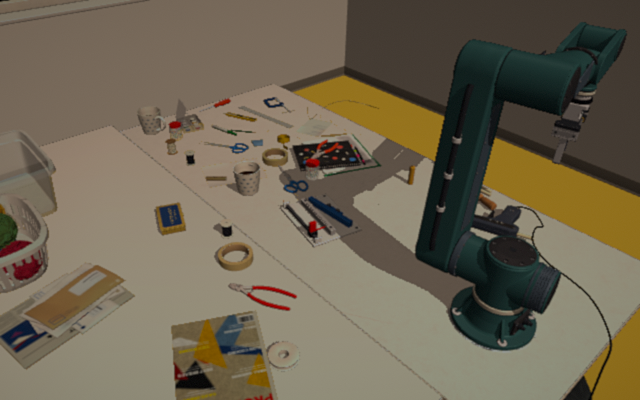

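```bash
python3 - <<'E'
from h import *
s=snap('top'); im=s['image']
a=cv2.resize(im[155:250,280:450],None,fx=4.7,fy=4.7,interpolation=cv2.INTER_CUBIC)[:,:,::-1]
cv2.imwrite('pics/c1.png',a)
s2=snap('scene'); b=cv2.resize(s2['image'][150:255,270:430],None,fx=5,fy=5,interpolation=cv2.INTER_CUBIC)[:,:,::-1]
cv2.imwrite('pics/c2.png',b)
w=cloud(s)
for u,v in[(432,210),(432,216),(320,205),(299,222),(335,207),(361,146)]: print(u,v,w[v,u],ray(s,u,v,0))
hsv=cv2.cvtColor(im,cv2.COLOR_RGB2HSV)
def blob(m,z,roi):
    k=np.zeros(m.shape,np.uint8);k[roi[0]:roi[1],roi[2]:roi[3]]=1
    n,l,st,c=cv2.connectedComponentsWithStats((m*k).astype(np.uint8)); i=1+st[1:,4].argmax()
    r=cv2.minAreaRect(np.argwhere(l==i)[:,::-1].astype(np.float32))
    print(st[i],c[i],ray(s,*c[i],z)); 
    return [ray(s,*p,z)[:2].round(4) for p in cv2.boxPoints(r)]
H,S,V=cv2.split(hsv)
print('jaw',blob((H>100)&(H<125)&(S>110),.028,(165,250,315,360)))
print('ptr',blob(((H<8)|(H>172))&(S>130),.061,(165,250,280,320)))
print('pin',blob((H>10)&(H<28)&(S>110),.07,(190,225,420,445)))
E
```

```text
432 210 [ 0.56610362 -0.33770403 -0.0024528 ] [ 0.56587705 -0.33704268  0.        ]
432 216 [ 0.53889273 -0.31634142  0.07217379] [ 0.54449656 -0.33573683  0.        ]
320 205 [0.59142396 0.06079086 0.0274289 ] [0.59449844 0.06091477 0.        ]
299 222 [0.53165669 0.13391767 0.05664259] [0.53571184 0.13714822 0.        ]
335 207 [0.58429428 0.00805625 0.01491049] [0.58587703 0.00757572 0.        ]
361 146 [ 0.79054018 -0.08755596  0.06114545] [ 0.80631624 -0.09379657  0.        ]
[328 182  13  51 293] [332.47098976 206.47440273] [0.58499228 0.01727065 0.028     ]
jaw [array([0.6721, 0.0328]), array([ 0.6736, -0.0045]), array([ 0.4967, -0.0105]), array([0.4953, 0.0262])]
[295 219  14   6  43] [299.74418605 221.6744186 ] [0.53238723 0.13111193 0.061     ]
ptr [array([0.5419, 0.1471]), array([0.5408, 0.1028]), array([0.5237, 0.1032]), array([0.5249, 0.1474])]
[427 214  10   6  41] [431.90243902 216.70731707] [ 0.53667638 -0.31645056  0.07      ]
pin [array([ 0.5379, -0.2993]), array([ 0.5486, -0.3285]), array([ 0.5344, -0.3332]), array([ 0.5238, -0.304 ])]
```

View pics/c1.png

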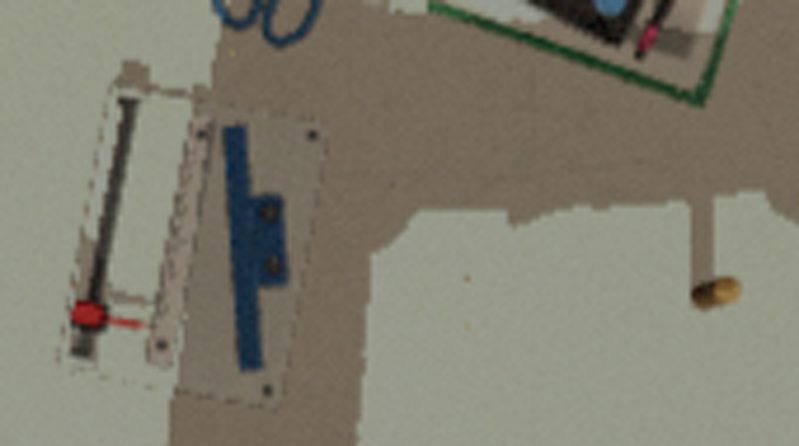

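View pics/c2.png

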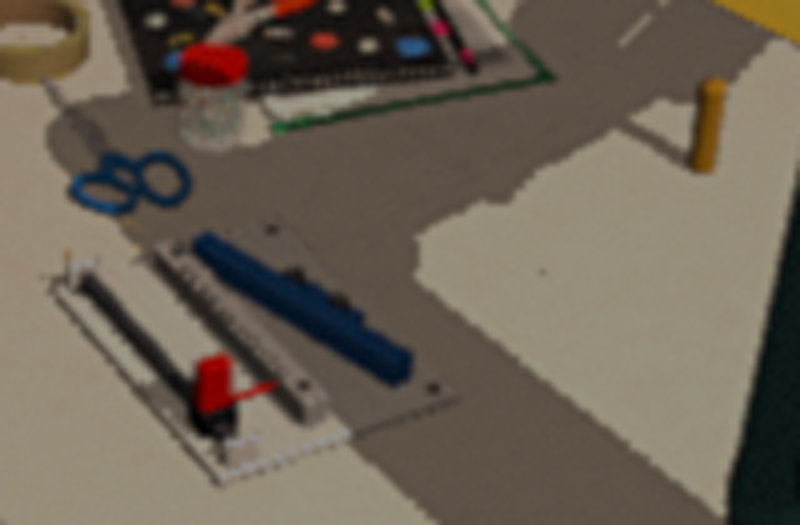

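```bash
python3 - <<'E'
from h import *
s=snap('top'); im=s['image']; w=cloud(s)
P=[ray(s,280+(u+.5)/4.7-.5,155+(v+.5)/4.7-.5,.008)[:2] for u,v in[(110,82),(325,118),(278,405),(62,362)]]
P=np.array(P);print(P,P.mean(0)); print([np.linalg.norm(P[i]-P[i-1]) for i in range(4)])
print('yaw',[np.arctan2(*(d[::-1])) for d in(P[0]-P[3],P[1]-P[2])], [np.arctan2(-d[0],d[1]) for d in (P[0]-P[1],P[3]-P[2])])
for nm in('top','scene'):
    s=snap(nm);w=cloud(s);H,S,V=cv2.split(cv2.cvtColor(s['image'],cv2.COLOR_RGB2HSV))
    z=w[...,2];x=w[...,0];y=w[...,1]
    reg=(x>.47)&(x<.71)&(y>-.06)&(y<.17)
    blue=(H>100)&(H<125)&(S>110)
    j=w[reg&blue&(z>.02)&(z<.035)]
    f=w[reg&~blue&(z>.02)&(z<.036)&(y>.025)&(y<.09)]
    for n,q in(('jaw',j),('fence',f)):
        l=cv2.fitLine(q[:,:2].astype(np.float32),cv2.DIST_HUBER,0,.01,.01).ravel()
        a=np.arctan(l[1]/l[0]); u=np.array([np.cos(a),np.sin(a)]); t=(q[:,:2]-l[2:])@u; d=(q[:,:2]-l[2:])@[-u[1],u[0]]
        print(nm,n,len(q),l[2:],a,np.percentile(t,[1,99]),np.percentile(d,[3,50,97]),np.median(q[:,2]))
    red=((H<8)|(H>172))&(S>130)&reg&(z>.035); print('ptr',np.median(w[red],0),w[red].min(0),w[red].max(0))
    br=(H>10)&(H<28)&(S>110)&(abs(x-.54)<.05)&(abs(y+.318)<.05)&(z>.02); q=w[br];print('pin',len(q),np.median(q,0),q.min(0),q.max(0))
E
```

```text
[[ 0.71426948  0.11877473]
 [ 0.68186983 -0.04439496]
 [ 0.46544244 -0.00167504]
 [ 0.50175213  0.15922791]] [0.59083347 0.05798316]
[np.float64(0.21633327526222257), np.float64(0.16635529920311146), np.float64(0.22060327417981057), np.float64(0.16494894278989713)]
yaw [np.float64(-0.18810203747629584), np.float64(-0.19488167460875566)] [np.float64(-0.19601457938741362), np.float64(-0.22194447410773588)]
top jaw 216 [0.5839845  0.02178863] 0.04072751 [-0.08756425  0.08761264] [-0.00857708  0.00018583  0.00721913] 0.028089763183547646
top fence 282 [0.5483822  0.07585108] -0.21932743 [-0.05007209  0.13456732] [-0.03362896 -0.00068288  0.00843035] 0.02845118442100167
ptr [0.53306606 0.13700103 0.05991084] [0.52586896 0.1267097  0.03958463] [0.54224534 0.14738225 0.06537677]
pin 38 [ 0.53704414 -0.31922106  0.06801835] [ 0.5290235  -0.33104391  0.02550128] [ 0.54637157 -0.3145171   0.07661575]
scene jaw 244 [0.5578099  0.02368982] 0.05205591 [-0.06669261  0.11089772] [-1.25073168e-02 -3.53386543e-05  7.45816602e-03] 0.027041997142217805
scene fence 262 [0.56348246 0.07244518] -0.1937252 [-0.06896761  0.11856069] [-0.01154809  0.00022974  0.00919039] 0.026884282229498048
ptr [0.52926117 0.14007132 0.05258802] [0.52459942 0.12549396 0.03516144] [0.53764622 0.14998377 0.06473159]
pin 69 [ 0.53152071 -0.32148187  0.04859592] [ 0.52394819 -0.33383728  0.02022121] [ 0.5456177  -0.31260907  0.07184165]
```

```bash
python3 - <<'E'
from h import *
s=snap('top'); im=s['image'].astype(float)
psi=-.195;c=np.array([.5908,.058]);u=np.array([np.cos(psi),np.sin(psi)]);n=np.array([-u[1],u[0]])
H,S,V=cv2.split(cv2.cvtColor(s['image'],cv2.COLOR_RGB2HSV))
E=[]
b=im[...,2]-im[...,0]
for r in range(184,231,3):
    row=b[r,322:340]; m=np.argmax(row>25)
    f=322+m-(row[m]-25)/(row[m]-row[m-1]); p=ray(s,f,r,.028)[:2]-c; E.append((p@u,p@n))
E=np.array(E);k=np.polyfit(E[:,0],E[:,1],1);print('jaw edge gauge',k,(E*1000).round(1).tolist())
for r in (190,205,220): print(r,im[r,292:332].mean(1).astype(int).tolist())
w=cloud(s);q=(w[...,:2]-c); gx=q@u;gy=q@n;z=w[...,2]
a=(abs(gx)<.08)
for lo in np.arange(-.06,.1,.006):
    m=a&(gy>=lo)&(gy<lo+.006); print(round(lo,3),np.round(np.median(z[m])*1000,1),end=' | ')
E
```

```text
jaw edge gauge [ 0.23835797 -0.02938838] [[77.9, -10.9], [67.5, -13.3], [56.9, -14.8], [46.7, -18.8], [36.4, -21.7], [26.0, -23.4], [15.6, -25.5], [5.1, -27.1], [-5.1, -30.5], [-15.2, -33.9], [-25.5, -35.7], [-35.9, -37.5], [-46.2, -39.5], [-56.3, -42.3], [-66.3, -46.1], [-76.5, -47.9]]
190 [147, 146, 147, 148, 148, 147, 148, 144, 131, 149, 146, 125, 49, 52, 90, 150, 148, 149, 145, 147, 148, 148, 146, 149, 148, 143, 106, 102, 109, 124, 115, 84, 83, 109, 111, 103, 59, 46, 41, 45]
205 [147, 146, 148, 147, 140, 101, 114, 141, 129, 63, 54, 77, 131, 146, 148, 147, 147, 146, 146, 147, 149, 147, 145, 134, 112, 105, 118, 119, 119, 90, 105, 107, 107, 106, 106, 106, 100, 53, 42, 47]
220 [146, 139, 99, 106, 72, 69, 68, 69, 53, 39, 47, 106, 147, 149, 148, 146, 148, 143, 127, 146, 138, 97, 113, 107, 129, 125, 123, 103, 105, 101, 104, 105, 102, 104, 102, 103, 105, 99, 47, 43]
-0.06 14.0 | -0.054 20.8 | -0.048 17.2 | -0.042 25.0 | -0.036 12.4 | -0.03 15.6 | -0.024 9.4 | -0.018 9.2 | -0.012 8.4 | -0.006 9.4 | -0.0 28.4 | 0.006 29.3 | 0.012 28.4 | 0.018 8.9 | 0.024 9.3 | 0.03 8.9 | 0.036 9.1 | 0.042 8.8 | 0.048 9.3 | 0.054 9.7 | 0.06 20.1 | 0.066 19.3 | 0.072 9.0 | 0.078 7.9 | 0.084 -0.1 | 0.09 0.9 | 0.096 -0.3 |
```

Call:
carry_out(steps=[[[0.425, -0.086, 0.04], -6.26, -1], [[0.425, -0.086, 0.04], -6.26, -1], [[0.425, -0.086, 0.04], -6.26, -1], [[0.425, -0.086, 0.04], -6.26, -1], [[0.425, -0.086, 0.04], -6.26, -1], [[0.425, -0.086, 0.04], -6.26, -1], [[0.425, -0.086, 0.04], -6.26, -1], [[0.425, -0.086, 0.04], -6.26, -1], [[0.425, -0.086, 0.04], -6.26, -1], [[0.425, -0.086, 0.04], -6.26, -1]])

```text
time: 1.65
tool_pos: [0.5369, -0.3275, 0.166]
ee_rot: [3.141, 0.001, 1.374]
wrist_force: [-0.5, 0.3, 0.4]
width: 0.094
finger_force: 0.0
```

Call:
carry_out(steps=[[[0, 0, 0.06], 0, -1], [[0, 0, 0.12], 0, -1], [[0, 0, 0.126], 0, -1], [[0, 0, 0.126], 0, 1], [[0, 0, 0.126], 0, 1], [[0, 0, 0.126], 0, 1], [[0, 0, 0.126], 0, 1], [[0, 0, 0.126], 0, 1], [[0, 0, 0.126], 0, 1], [[0, 0, 0.126], 0, 1]])

```text
time: 2.9
tool_pos: [0.5379, -0.3264, 0.0393]
ee_rot: [-3.141, -0.0, 1.376]
wrist_force: [0.5, 0.6, 0.6]
width: 0.0276
finger_force: 0.0
```

```bash
python3 - <<'E'
from h import *
s=snap('scene');t=snap('top')
a=cv2.resize(s['image'][110:230,350:470],(480,480),interpolation=cv2.INTER_CUBIC);b=cv2.resize(t['image'][170:250,390:470],(320,320),interpolation=cv2.INTER_CUBIC)
o=np.zeros((480,800,3),np.uint8);o[:,:480]=a;o[:320,480:]=b;cv2.imwrite('pics/g1.png',o[:,:,::-1]);print(robot.get_obs()['width'])
E
```

```text
0.019885028755965952
```

View pics/g1.png

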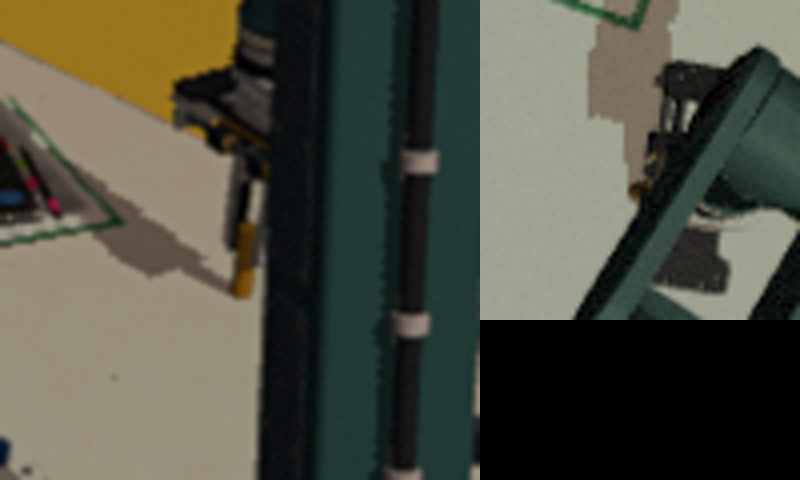

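Call:
carry_out(steps=[[[0, 0, 0], 0, 1], [[0, 0, -0.06], 0, 1], [[0.03, 0, -0.1], 0, 1], [[0.09, -0.02, -0.1], 0, 1], [[0.15, -0.03, -0.1], 0, 1], [[0.21, -0.04, -0.1], 0, 1], [[0.27, -0.055, -0.1], 0, 1], [[0.33, -0.065, -0.1], 0, 1], [[0.372, -0.0725, -0.1], 0, 1], [[0.372, -0.0725, -0.1], 0, 1]])

```text
time: 4.25
tool_pos: [0.538, 0.0555, 0.1389]
ee_rot: [-3.14, -0.0, 1.381]
wrist_force: [0.1, -0.4, -1.4]
width: 0.0183
finger_force: 30.0
```

```bash
python3 - <<'E'
from h import *
s=snap('scene');t=snap('top')
o=np.zeros((480,800,3),np.uint8);o[:,:480]=cv2.resize(s['image'][130:250,250:370],(480,480),interpolation=cv2.INTER_CUBIC);o[:320,480:]=cv2.resize(t['image'][165:245,280:360],(320,320),interpolation=cv2.INTER_CUBIC);cv2.imwrite('pics/g2.png',o[:,:,::-1])
E
```

```text
(no output)
```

View pics/g2.png

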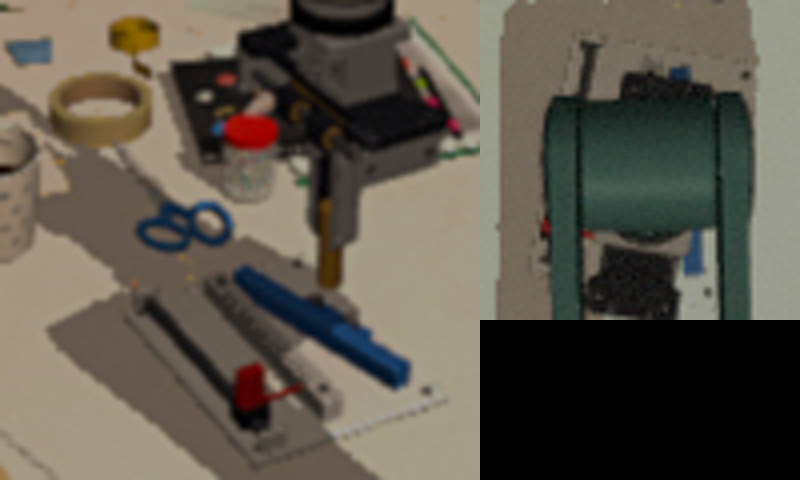

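```bash
python3 - <<'E'
from h import *
s=snap('scene');w=cloud(s);H,S,V=cv2.split(cv2.cvtColor(s['image'],cv2.COLOR_RGB2HSV))
print(ray(s,332,201.5,.1))
m=(H>10)&(H<28)&(S>110)&(abs(w[...,0]-.538)<.04)&(abs(w[...,1]-.0555)<.04);q=w[m];print(len(q),np.median(q,0),q.min(0),q.max(0))
d=s['R'].T[:,2];print('axis est',np.median(q,0)[:2]+.0085*d[:2]/np.hypot(*d[:2]))
# fence in scene: slot face edge in gauge frame
psi=-.195;g=np.array([.5885,.0462]);u=np.array([np.cos(psi),np.sin(psi)]);n=np.array([-u[1],u[0]])
p=w[...,:2]-g;gx=p@u;gy=p@n;z=w[...,2]
for lo in np.arange(-.03,.042,.003):
    k=(abs(gx+.05)<.03)&(gy>=lo)&(gy<lo+.003)&(z<.04); print(round(lo,3),np.round(np.median(z[k])*1000,1),k.sum(),end=' | ')
k=(gy>-.0)&(gy<.04)&(z>.023)&(z<.035);print('fence x',np.percentile(gx[k],[1,99]))
E
```

```text
[0.53127026 0.05905581 0.1       ]
192 [0.53262995 0.06352368 0.24747914] [0.49811537 0.02274521 0.09840801] [0.57132052 0.09103042 0.42909119]
axis est [0.53895431 0.05784456]
-0.03 16.5 25 | -0.027 12.4 24 | -0.024 9.0 12 | -0.021 8.2 18 | -0.018 7.6 14 | -0.015 6.3 6 | -0.012 8.4 9 | -0.009 9.2 11 | -0.006 8.2 14 | -0.003 9.5 4 | -0.0 nan 0 | 0.003 nan 0 | 0.006 nan 0 | 0.009 27.3 2 | 0.012 26.7 10 | 0.015 29.0 13 | 0.018 28.6 9 | 0.021 27.6 13 | 0.024 25.9 20 | 0.027 17.2 42 | 0.03 9.4 19 | 0.033 6.7 12 | 0.036 7.4 6 | 0.039 7.8 9 | 0.042 8.4 8 | fence x [-0.09801785  2.21840556]
  return _methods._mean(a, axis=axis, dtype=dtype,
  ret = ret.dtype.type(ret / rcount)
```

Call:
carry_out(steps=[[[-0.004, 0, 0.0], 0, 1], [[-0.004, 0, 0.04], 0, 1], [[-0.004, 0, 0.06], 0, 1], [[-0.004, 0, 0.075], 0, 1], [[-0.004, 0, 0.084], 0, 1], [[-0.004, 0, 0.084], 0, 1]])

```text
time: 5.15
tool_pos: [0.5378, 0.0482, 0.0552]
ee_rot: [-3.141, 0.0, 1.376]
wrist_force: [-0.9, 0.5, -2.0]
width: 0.0179
finger_force: 30.0
```

Call:
carry_out(steps=[[[0.002, 0, 0.004], 0, 1], [[0.002, 0, 0.0065], 0, 1], [[0.002, 0, 0.0072], 0, 1], [[0.002, 0, 0.0072], 0, 1]])

```text
time: 5.65
tool_pos: [0.5383, 0.0506, 0.0484]
ee_rot: [3.141, 0.0, 1.376]
wrist_force: [-0.4, -0.5, -1.9]
width: 0.0184
finger_force: 30.0
```

Call:
carry_out(steps=[[[0.004, 0, 0.0008], 0, 1], [[0.005, 0, 0.0008], 0, 1], [[0.0055, 0, 0.0008], 0, 1], [[0.0055, 0, 0.0008], 0, 1]])

```text
time: 6.15
tool_pos: [0.5393, 0.056, 0.0475]
ee_rot: [3.142, 0.0, 1.376]
wrist_force: [0.2, -0.4, -1.9]
width: 0.0183
finger_force: 30.0
```

Call:
carry_out(steps=[[[0.0008, 0, 0], 0, 1], [[0.0015, 0, 0], 0, 1], [[0.0015, 0, 0], 0, 1]])

```text
time: 6.52
tool_pos: [0.5396, 0.0574, 0.0474]
ee_rot: [3.142, 0.0, 1.376]
wrist_force: [1.0, 0.9, -2.3]
width: 0.0181
finger_force: 30.0
```

Call:
carry_out(steps=[[[0.0007, 0, 0], 0, 1], [[0.0012, 0, 0], 0, 1], [[0.0012, 0, 0], 0, 1]])

```text
time: 6.9
tool_pos: [0.5397, 0.0578, 0.0475]
ee_rot: [-3.142, 0.002, 1.376]
wrist_force: [-1.4, -4.1, -0.3]
width: 0.0181
finger_force: 30.0
```

Call:
carry_out(steps=[[[-0.001, 0, 0], 0, 1], [[-0.0015, 0.007, 0], 0, 1], [[-0.0015, 0.015, 0], 0, 1], [[-0.0015, 0.023, 0], 0, 1], [[-0.0015, 0.03, 0], 0, 1], [[-0.0015, 0.03, 0], 0, 1]])

```text
time: 7.65
tool_pos: [0.5703, 0.0511, 0.0474]
ee_rot: [3.14, -0.0, 1.376]
wrist_force: [0.4, -1.3, -0.8]
width: 0.0183
finger_force: 30.0
```

Call:
carry_out(steps=[[[-0.0003, 0.007, 0], 0, 1], [[-0.0003, 0.014, 0], 0, 1], [[-0.0003, 0.021, 0], 0, 1], [[-0.0003, 0.028, 0], 0, 1], [[-0.0003, 0.028, 0], 0, 1]])

```text
time: 8.28
tool_pos: [0.5976, 0.0453, 0.0475]
ee_rot: [3.14, 0.0, 1.376]
wrist_force: [0.5, -0.9, -2.2]
width: 0.0178
finger_force: 30.0
```

Call:
carry_out(steps=[[[0, 0.005, 0], 0, 1], [[0, 0.01, 0], 0, 1], [[0, 0.013, 0], 0, 1], [[0, 0.013, 0], 0, 1]])

```text
time: 8.78
tool_pos: [0.6095, 0.0429, 0.0475]
ee_rot: [3.141, 0.0, 1.376]
wrist_force: [-1.5, -2.4, -0.3]
width: 0.0183
finger_force: 30.0
```

Call:
carry_out(steps=[[[-0.0004, 0.002, 0], 0, 1], [[-0.0004, 0.002, 0], 0, 1]])

```text
time: 9.02
tool_pos: [0.6113, 0.0424, 0.0474]
ee_rot: [3.141, -0.0, 1.376]
wrist_force: [-2.8, -1.5, -0.9]
width: 0.0182
finger_force: 30.0
```

Call:
carry_out(steps=[[[-0.0004, 0.001, 0], 0, 1], [[-0.0004, 0.001, 0], 0, 1], [[-0.0004, 0.001, 0], 0, 1]])

```text
time: 9.4
tool_pos: [0.6123, 0.042, 0.0474]
ee_rot: [3.141, -0.0, 1.376]
wrist_force: [-0.5, 0.3, -2.3]
width: 0.018
finger_force: 30.0
```

Call:
carry_out(steps=[[[0, 0.002, 0], 0, 1], [[0, 0.004, 0], 0, 1], [[0, 0.004, 0], 0, 1]])

```text
time: 9.78
tool_pos: [0.6162, 0.0411, 0.0475]
ee_rot: [3.141, -0.0, 1.376]
wrist_force: [-0.6, 0.0, -0.9]
width: 0.0185
finger_force: 30.0
```

Call:
carry_out(steps=[[[0, 0.001, 0], 0, 1], [[0, 0.002, 0], 0, 1], [[0, 0.002, 0], 0, 1]])

```text
time: 10.15
tool_pos: [0.6179, 0.0406, 0.0475]
ee_rot: [3.142, 0.0, 1.376]
wrist_force: [0.2, -0.6, -0.7]
width: 0.0186
finger_force: 30.0
```

Call:
carry_out(steps=[[[0, 0.001, 0], 0, 1], [[0, 0.002, 0], 0, 1], [[0, 0.002, 0], 0, 1]])

```text
time: 10.52
tool_pos: [0.6199, 0.0402, 0.0475]
ee_rot: [3.141, 0.0, 1.376]
wrist_force: [0.1, -0.5, -2.3]
width: 0.0178
finger_force: 30.0
```

Call:
carry_out(steps=[[[0, 0.001, 0], 0, 1], [[0, 0.0015, 0], 0, 1], [[0, 0.0015, 0], 0, 1]])

```text
time: 10.9
tool_pos: [0.6213, 0.0399, 0.0474]
ee_rot: [3.142, 0.0, 1.376]
wrist_force: [-0.1, 0.1, -1.4]
width: 0.0186
finger_force: 30.0
```

Call:
carry_out(steps=[[[0, 0.001, 0], 0, 1], [[0, 0.002, 0], 0, 1], [[0, 0.002, 0], 0, 1]])

```text
time: 11.28
tool_pos: [0.6227, 0.0398, 0.0474]
ee_rot: [-3.14, -0.0, 1.376]
wrist_force: [-1.9, 0.9, 0.1]
width: 0.0181
finger_force: 30.0
```

Call:
carry_out(steps=[[[0, 0.001, 0], 0, 1], [[0, 0.0015, 0], 0, 1], [[0, 0.0015, 0], 0, 1]])

```text
time: 11.65
tool_pos: [0.6232, 0.0397, 0.0474]
ee_rot: [-3.138, 0.0, 1.377]
wrist_force: [-5.7, 1.6, 1.3]
width: 0.0182
finger_force: 30.0
```

Call:
carry_out(steps=[[[0, 0.0004, 0], 0, 1], [[0, 0.0004, 0], 0, 1], [[0, 0.0004, 0], 0, 1]])

```text
time: 12.02
tool_pos: [0.6232, 0.0397, 0.0474]
ee_rot: [-3.137, 0.0, 1.377]
wrist_force: [-6.1, 0.6, 2.9]
width: 0.0184
finger_force: 30.0
```

Call:
carry_out(steps=[[[0, 0.0005, 0], 0, 1], [[0, 0.0005, 0], 0, 1], [[0, 0.0005, 0], 0, 1]])

```text
time: 12.4
tool_pos: [0.6234, 0.0397, 0.0474]
ee_rot: [-3.136, 0.0, 1.377]
wrist_force: [-6.4, 1.9, 3.5]
width: 0.0184
finger_force: 30.0
```

Call:
carry_out(steps=[[[0, 0, 0], 0, 0.1], [[0, 0, 0], 0, 0.1], [[0, 0, 0], 0, 0.1], [[0, 0, 0], 0, 0.1]])

```text
time: 12.9
tool_pos: [0.626, 0.0389, 0.0476]
ee_rot: [3.141, 0.0, 1.376]
wrist_force: [0.7, 0.9, -0.5]
width: 0.0426
finger_force: 0.0
```

Call:
carry_out(steps=[[[0, 0, -0.04], 0, 0.1], [[0, 0, -0.09], 0, 0.1], [[0.02, -0.04, -0.09], 0, -1], [[0.055, -0.08, -0.09], 0, -1], [[0.076, -0.11, -0.09], 0, -1], [[0.076, -0.11, -0.09], 0, -1], [[0.076, -0.11, -0.09], 0, -1]])

```text
time: 13.78
tool_pos: [0.533, 0.1345, 0.1377]
ee_rot: [3.14, 0.0, 1.376]
wrist_force: [-0.5, -0.7, -0.4]
width: 0.089
finger_force: 0.0
```

```bash
python3 - <<'E'
from h import *
s=snap('scene');t=snap('top')
o=np.zeros((480,800,3),np.uint8);o[:,:480]=cv2.resize(s['image'][130:250,250:370],(480,480),interpolation=cv2.INTER_CUBIC);o[:320,480:]=cv2.resize(t['image'][165:245,280:360],(320,320),interpolation=cv2.INTER_CUBIC);cv2.imwrite('pics/g3.png',o[:,:,::-1])
E
```

```text
(no output)
```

View pics/g3.png

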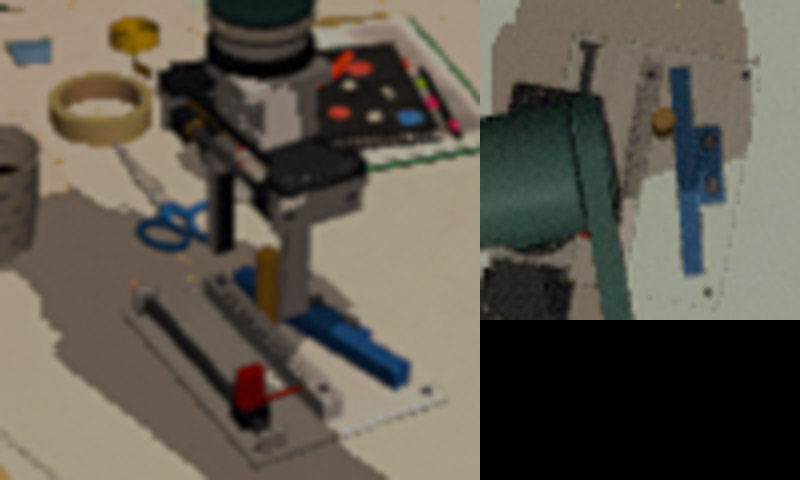

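Call:
carry_out(steps=[[[0, 0, 0.05], 0, -1], [[0, 0, 0.09], 0, -1], [[0, 0, 0.097], 0, -1], [[0, 0, 0.097], 0, 0.2], [[0, 0, 0.097], 0, 0.6], [[0, 0, 0.097], 0, 1], [[0, 0, 0.097], 0, 1], [[0, 0, 0.097], 0, 1], [[0, 0, 0.097], 0, 1], [[0, 0, 0.097], 0, 1]])

```text
time: 15.12
tool_pos: [0.5323, 0.1349, 0.0404]
ee_rot: [-3.142, 0.0, 1.376]
wrist_force: [0.0, -0.4, -0.5]
width: 0.0274
finger_force: 0.0
```

Call:
carry_out(steps=[[[0, 0, 0], 0, 1], [[0, 0, 0], 0, 1], [[0, 0, 0], 0, 1]])

```text
time: 15.5
tool_pos: [0.5326, 0.1349, 0.0404]
ee_rot: [3.141, -0.0, 1.376]
wrist_force: [1.1, -0.1, 0.4]
width: 0.0137
finger_force: 30.0
```

Call:
carry_out(steps=[[[0, 0.005, 0], 0, 1], [[-0.0001, 0.012, 0], 0, 1], [[-0.0003, 0.02, 0], 0, 1], [[-0.0004, 0.03, 0], 0, 1], [[-0.0006, 0.04, 0], 0, 1], [[-0.0007, 0.05, 0], 0, 1], [[-0.0008, 0.055, 0], 0, 1], [[-0.0008, 0.055, 0], 0, 1]])

```text
time: 16.5
tool_pos: [0.5874, 0.1232, 0.0404]
ee_rot: [3.14, -0.0, 1.376]
wrist_force: [1.7, -0.4, -1.5]
width: 0.0138
finger_force: 30.0
```

Call:
carry_out(steps=[[[-0.0001, 0.008, 0], 0, 1], [[-0.0003, 0.018, 0], 0, 1], [[-0.0004, 0.028, 0], 0, 1], [[-0.0006, 0.038, 0], 0, 1], [[-0.0007, 0.046, 0], 0, 1], [[-0.0008, 0.052, 0], 0, 1], [[-0.0008, 0.0535, 0], 0, 1], [[-0.0008, 0.0535, 0], 0, 1]])

```text
time: 17.5
tool_pos: [0.639, 0.1123, 0.0405]
ee_rot: [3.14, 0.0, 1.376]
wrist_force: [0.4, 0.3, 0.2]
width: 0.0139
finger_force: 30.0
```

Call:
carry_out(steps=[[[0, 0, 0], 0, 0.1], [[0, 0, 0], 0, 0.1], [[0, 0, 0], 0, 0.1], [[0, 0, -0.05], 0, 0.1], [[0, 0, -0.1], 0, 0.1], [[0.06, 0, -0.14], 0, 0.1], [[0.12, 0, -0.16], 0, 0.1], [[0.18, -0.03, -0.16], 0, 0.1], [[0.22, -0.05, -0.16], 0, 0.1], [[0.22, -0.05, -0.16], 0, 0.1]])

```text
time: 18.75
tool_pos: [0.63, 0.3426, 0.2]
ee_rot: [-3.141, -0.001, 1.383]
wrist_force: [0.9, -0.9, -0.1]
width: 0.0422
finger_force: 0.0
```

```bash
python3 - <<'E'
from h import *
s=snap('scene');t=snap('top')
o=np.zeros((480,800,3),np.uint8);o[:,:480]=cv2.resize(s['image'][130:250,250:370],(480,480),interpolation=cv2.INTER_CUBIC);o[:320,480:]=cv2.resize(t['image'][165:245,280:360],(320,320),interpolation=cv2.INTER_CUBIC);cv2.imwrite('pics/g4.png',o[:,:,::-1])
w=cloud(t);H,S,V=cv2.split(cv2.cvtColor(t['image'],cv2.COLOR_RGB2HSV));x,y,z=w[...,0],w[...,1],w[...,2]
r=((H<8)|(H>172))&(S>130)&(x>.47)&(x<.71)&(y>.03)&(y<.17);b=(H>10)&(H<28)&(S>90)&(abs(x-.6234)<.03)&(abs(y-.04)<.03)
u=np.array([np.cos(-.21),np.sin(-.21)])
for m,h in((r,.061),(b,.078)):
    c=np.argwhere(m).mean(0)[::-1]; p=ray(t,*c,h); print(m.sum(),c,p,p[:2]@u)
E
```

```text
43 [305.13953488 191.81395349] [0.63463529 0.11052633 0.061     ] 0.5976526228464631
35 [325.2        195.08571429] [0.61909657 0.04205067 0.078     ] 0.5967297028596973
```

View pics/g4.png

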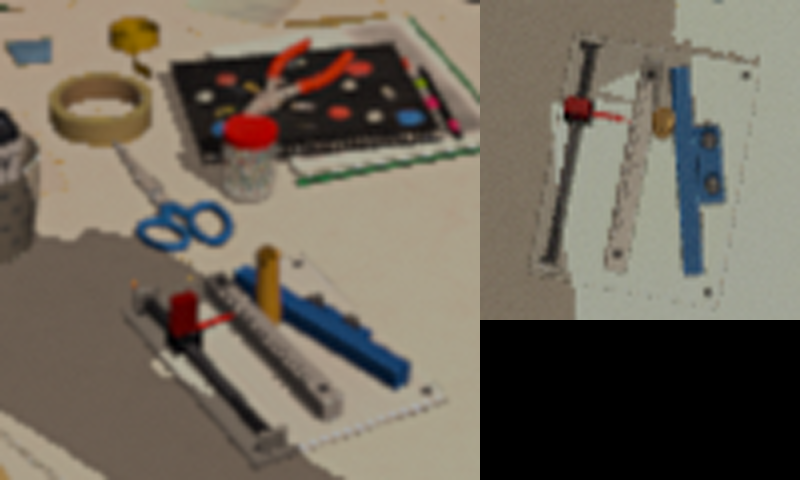

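The picture shows the pin upright in the slot (top view, about 325,195) and the pointer level with it (305,192). They agree to about 1 mm along the slot, and the gripper is clear.

```bash
python3 -c "
from bench import robot
print(robot.close_job())"
```

```text
the job is handed in; nothing more can be done
None
```

The job is handed in, with no verdict returned: the pin was pushed in at about 6.5 N and stands between fence and jaw, the pointer is within about 1 mm of its middle by camera, and the arm is clear; the wedging force after release could not be measured.

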